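# Shift the gear selector to the called slot

## Task

The gear-selector unit on the test bench has its lever in the first-gear slot, far left seen from the robot. With the fingertips, push the lever out to neutral, across the gate and fully home into the slot whose lamp glows green, without putting it into any other slot on the way. Only push it, gently: do not grip or strain the knob, leave the things around the unit where they stand, and finish clear of everything.

Things in the scene. Friction and masses are not known exactly. Their poses are not given: they have to be found in the camera images.
- unit: Dark grey cast gear-selector unit, 190 x 130 mm, 115 mm tall, on an aluminium plate 250 x 250 x 12 mm with four red-handled toggle clamps (under 60 mm high); all fixed to the bench. Origin: on the bench under the middle of the gate. Its x axis runs along the slots to their far ends (away from the robot at yaw 0), y to its left, z up.
- gate (a point): Middle of the gate, on the steel gate plate in the unit's top, 114.5 mm above the bench. Three slots along unit x, 13 mm wide, at unit y = +22, 0, -22 mm, each 23 mm long either way; one cross slot 13 mm wide at x = 0 joins them (neutral). Round-nosed tongues between. Ends: far left 1st, near left 2nd, far middle 3rd, near middle 4th, far right 5th, near right reverse.
- lamp_lit: The one lamp that glows green: a 14 mm dome on the unit's top, 114.5 mm above the bench, beyond the end of the called slot on its middle line: at unit x = +42 or -42 mm and y = 0 or -22 mm (3rd, 4th, 5th or reverse, never the left pair). The other five slots have the same lamp, dark. Origin: the dome's centre; axes parallel to the unit's.
- lever: Steel rod of 10 mm diameter with a round black knob of 41 mm diameter, 48 mm tall, aluminium disc on top. Origin: centre of the knob, 212 mm above the bench when upright; z up along the rod. It stays where left; about 2.5 N at the knob moves it, more where it rubs on the gate, which alone guides and stops it. Knob travel: 49 mm from slot line to slot line, 39 mm from neutral to a slot's end.
- lever_pivot (a point): The point about which the lever rocks both ways: fixed, inside the unit, 32 mm above the bench under the middle of the gate, 180 mm below the knob's centre.
- lever_gate (a point): Point on the rod's axis where it passes the gate plate, 80 mm from the pivot, 100 mm below the knob's centre. In neutral it lies over the cross slot (unit x = 0); fully home in a slot it is 17 to 17.5 mm from the cross slot's middle line and about 25 mm short of that slot's lamp along x.
- shift (a joint): Fore-and-aft angle of the lever, rad: 0 in neutral, + with the knob towards the unit's +x (far slots). Fully home in a slot it reads 0.22 (middle) or 0.21 (left and right) either way. At the start 0.16 to 0.20.
- select (a joint): Sideways angle of the lever, rad: 0 on the middle slots' line, + with the knob towards the unit's +y. Left line +0.268, right line -0.268.
- radio: Bystander: black handheld radio, 34 x 58 x 112 mm, standing, with a stub aerial to 180 mm. Origin under its middle.
- module: Bystander: black finned electronic module lying flat, 105 x 80 x 36 mm. Origin under its middle.
- driver: Bystander: screwdriver with a yellow handle, 180 mm long, lying on the bench. Origin under its middle.
- fuse_jar: Bystander: small white jar with a blue cap, 48 mm diameter, 62 mm tall. Origin under its middle.

How it is judged:
On the way, in this order (a step that is already met when the one before it is completed fails the run):
1. the lever is out of its first slot, in neutral (value of joint shift between -0.1 and 0.1 rad and not (y of lever_gate in the frame of lamp_lit between -0.006 and 0.006 m and x of lever_gate in the frame of lamp_lit between -0.028 and 0.028 m)), for 0.1 s.
2. the lever is home in the slot with the glowing lamp (y of lever_gate in the frame of lamp_lit between -0.006 and 0.006 m and x of lever_gate in the frame of lamp_lit between -0.028 and 0.028 m), for 0.2 s.
At the end, for the whole second after the job is handed in: The lever stands still in the slot with the glowing lamp: at the gate the rod is within 6 mm of that slot's middle line and 28 mm of the lamp along it (3 mm or less short of the slot's end). Bystanders are within 15 mm of where they stood, radio and jar upright (all of step 2 and velocity of joint shift between -0.02 and 0.02 rad/s and velocity of joint select between -0.02 and 0.02 rad/s and distance of each of radio, module, driver, fuse_jar from where it was at the start of the episode below 0.015 m and angle between each of radio, fuse_jar's own z axis and vertical below 0.2 rad); the robot touches nothing.
It fails at once if the lever goes more than 10 mm (at the gate) into a slot that is neither the one it started in nor the called one ((x of lever_gate in the frame of unit above 0.01 m or x of lever_gate in the frame of unit below -0.01 m) and not (x of lever_gate in the frame of unit above 0 m and y of lever_gate in the frame of unit above 0.011 m) and not (y of lever_gate in the frame of lamp_lit between -0.011 and 0.011 m and x of lever_gate in the frame of lamp_lit between -0.036 and 0.036 m)).
It fails at once if the lever is gripped or forced: more than 35 N between fingers and lever (contact force between the fingers and lever above 35 N).
It fails at once if the lever is pushed with the arm or the gripper's body instead of the fingers (contact force between the arm and lever above 3 N).
It fails at once if a bystander is pushed, carried or knocked over (distance of any of radio, module, driver, fuse_jar from where it was at the start of the episode above 0.02 m).
It also fails if it takes over 48 s, if anything falls off the work surface, if the arm or the gripper's body presses on something with over 40 N, if the wrist force passes 120 N, or if a joint passes its speed limit or range.

## Robot

A 7-joint arm with a two-finger parallel gripper is mounted at the origin on the work surface. World frame = base frame: x ahead of the robot, y to its left, z up, the work surface at z = 0. Lengths are in m, angles in rad, forces in N, time in s.
With the tool pointing down it reaches from about 0.425 to 0.875 m from the base axis. Payload 4.7 kg.
Tool frame: the origin (TCP) lies midway between the tips of the shut fingers; the grasp point (between the pads) lies 19 mm behind it (env.grip_depth is the y of the grasp point in the tool frame, in m); y points along the fingers, x is the direction in which the jaws open and shut, and the axes are right-handed (so a half turn about y gives the same grasp; the last joint's range is limited). The gripper opens to 87 mm and grips with 3 to 60 N. Pads are 19 mm wide; open, the fingers measure 117 mm over their backs; the gripper's body (75 mm by 190 mm) begins 51 mm behind the grasp point.
Start: joints at [1.317, 0.321, -0.07, 1.45, 0.023, 1.371, -0.057], TCP at [0.172, -0.627, 0.223] pointing down, gripper open.
Joint ranges: [-2.86, 2.86], [-0.3, 2.09], [-1.38, 1.24], [0.06, 2.45], [-1.56, 4.7], [0.09, 2.05], [-2.69, 2.69]. Speed limits (rad/s): [2.57, 2.57, 3.14, 3.14, 3.14, 3.14, 3.14].

## Interface

Orientations are given as a rotation vector (axis times angle).
In Python, from rig import env, optics gives the robot as it stands.
- The arm moves only by the tool servo_tool, never from a script. Its argument "commands" is a list of rows, each a list of 5 numbers: the shift along the tool's x, y, z in units of 15 cm (1.0 is 15 cm), then the turn about the tool's y in units of pi rad (1.0 is pi rad), then the closure, from -1 (fully open) to 1 (shut). A call has exactly 10 rows; each row shifts and turns the commanded pose from where the row before left it, along the tool's axes as they then stand; what a row does not reach is not made up. A row lasts 1/12 s, in which the tool goes at most 41.7 mm and 7.16 degrees, less where a joint would pass 70% of its speed; a pose out of reach is approached as far as the arm can. A call with a number of a shift or a turn outside -1 to 1 is refused whole. A call with a gripper value outside its range is refused whole. The fingers move at their own pace and stop on an object; "squeeze" is the grip in N (left out, the last holds). Time passes only in rows, so rows that do not move let the fingers close, or fill a call up. It gives the time, the measured TCP pose, the force and the opening at its end, in the units of the state.
- env.read_state(): the state, without advancing time (a new reading comes with each control period).
- optics.capture(name): name is "side" or "top" or "wrist"; returns a dict with "frame" (420x560x3 uint8, red, green, blue), "K" (3x3 intrinsics, pixels), "k1" (the pictures are not rectified: a ray, as slopes to the right and down, at radius r is drawn at 1 + k1 r^2 times it, then the intrinsics apply), "cam_to_world" (4x4, takes a point from camera to world coordinates); the wrist camera has in their place "mount" (4x4, takes a point from camera to tool coordinates, whose origin is the TCP and whose axes are the tool frame's). Camera axes: x right, y down, z forward; pixel columns grow to the right and rows downward; lengths in m; the calibration is good to about 2 mm. A picture is of the moment at which its call begins: read the wrist's pose just before it. There is no depth.
- env.close_job(): hands the job in, once; it reports no verdict.
Trained networks look in the newest picture that a camera, given by its name, has taken for a name from the list of things; names that differ only in an ending like _2 or _b are one class to them, and where a whole thing is asked for, a point or a joint stands for the part that bears it (a point fixed in the world has none). Each returns a list of dicts, best first, with "score" (0 to 1); they miss things now and then, are a little off and sometimes report something else, mostly with a low value. They report only what shows in the picture. A call takes as long as a camera call.
- optics.boxes_of(camera, thing): "xy" ([column, row] in pixels, amid what is visible of it).
- optics.masks_of(camera, thing): "region" (420x560 bool, what is visible of it) and "xy" ([column, row] in pixels, amid what is visible of it).
The state is a dict: "time_s": time; "joint_pos": joint angles; "qvel": joint speeds; "tau": joint torques, N m; "tcp_pos": TCP position; "tool_rot": TCP orientation; "wrist_force": force on the tool from outside, world axes, zero at the start; "ft_torque": the same for the moment, N m; "finger_gap": finger opening in m.
Only numpy, scipy, OpenCV 4.12 (cv2) and the standard library are available. Lean on these libraries where they do the work, as an engineer would, in place of code of your own. Each camera call takes 0.05 s, during which the arm holds its last target. There are 200 camera calls.

## Working session

There is one attempt and no reset: what is moved stays moved. The work goes in short steps, Python scripts to look and compute and a tool call to move; the robot and the scene stay as the last step left them, time stands still between calls to the robot, and variables do not carry over. Pictures are saved under pics/ and viewed, about 8 in all and at most 12, crops included, and the job is handed in when it is done.

Besides the shell and the picture viewer there is one more tool, called after "Request:" as name(argument=value, ...), one argument or row to a line, values as JSON. servo_tool: Moves the arm, as the interface text tells. Its arguments: {"type":"object","properties":{"commands":{"type":"array"},"squeeze":{"type":"number"}},"required":["commands"]}

```bash
mkdir -p pics; ls; cat > h.py <<'E'
import numpy as np, cv2
from scipy.spatial.transform import Rotation as R
from rig import env, optics
def T(s):
    M=np.eye(4);M[:3,:3]=R.from_rotvec(s['tool_rot']).as_matrix();M[:3,3]=s['tcp_pos'];return M
def snap(n):
    s=env.read_state();c=optics.capture(n)
    M=c['cam_to_world'] if 'cam_to_world' in c else T(s)@c['mount']
    return c['frame'],np.array(c['K']),c['k1'],np.array(M)
def ray(uv,K,k1,M):
    d=(np.array(uv,float)-K[:2,2])/np.array([K[0,0],K[1,1]])
    u=d.copy()
    for _ in range(20): u=d/(1+k1*(u@u))
    v=M[:3,:3]@np.array([u[0],u[1],1]);return M[:3,3],v
def atz(uv,z,K,k1,M):
    o,v=ray(uv,K,k1,M);return o+v*(z-o[2])/v[2]
def proj(p,K,k1,M):
    q=np.linalg.inv(M)@np.append(p,1);u=q[:2]/q[2];u=u*(1+k1*(u@u));return u*[K[0,0],K[1,1]]+K[:2,2]
E
python3 - <<'E'
from h import *
print(env.read_state())
Z={'unit':.1,'gate':.1145,'lamp_lit':.1145,'lever':.212,'lever_gate':.1145,'radio':.06,'module':.036,'driver':.015,'fuse_jar':.062}
for n in ['top','side']:
    f,K,k1,M=snap(n);cv2.imwrite(f'pics/{n}0.png',f[:,:,::-1]);print(n,M.round(3).tolist(),K[0,0],k1)
    for t in Z:
        for b in optics.boxes_of(n,t)[:3]:
            print(t,np.round(b['xy'],1),round(b['score'],2),atz(b['xy'],Z[t],K,k1,M).round(3))
E
```

```text
pics
{'time_s': 0.0, 'joint_pos': array([ 1.31713093,  0.32180107, -0.0700709 ,  1.45168061,  0.02260828,
        1.37079634, -0.05690888]), 'qvel': array([ 4.71527449e-04,  4.95828796e-04,  1.92723793e-03, -6.75240786e-05,
       -3.96237192e-04,  5.38452869e-05, -9.07881660e-04]), 'tau': array([-4.25016433e-04, -4.91282451e+01, -4.04550070e-01, -3.12525773e+01,
       -6.40596240e-02,  4.38896427e-02,  1.75153496e-04]), 'tcp_pos': array([ 0.1717683 , -0.62631686,  0.22147284]), 'tool_rot': array([-1.32295777,  1.01085893, -1.00823706]), 'wrist_force': array([ 0.72873655, -0.64922703, -0.39281586]), 'ft_torque': array([-0.00287547,  0.00710737, -0.0148399 ]), 'finger_gap': 0.08694740922678425}
top [[0.004, -0.98, 0.197, 0.322], [-1.0, -0.005, -0.002, 0.004], [0.003, -0.197, -0.98, 1.146], [0.0, 0.0, 0.0, 1.0]] 462.7716921783666 -0.014552823341145736
unit [305.  207.9] 0.68 [ 0.53  -0.064  0.1  ]
gate [300.5 205.4] 0.78 [ 0.533 -0.053  0.115]
lever [275.9 185.3] 0.56 [0.555 0.003 0.212]
lever_gate [279.6 189.6] 0.81 [ 0.57  -0.005  0.115]
radio [215.2 232.7] 0.59 [0.477 0.147 0.06 ]
radio [299.2 204.2] 0.36 [ 0.547 -0.053  0.06 ]
module [242.3 280.4] 0.84 [0.367 0.082 0.036]
driver [422.2 190.2] 0.77 [ 0.594 -0.365  0.015]
fuse_jar [354.6 164.6] 0.62 [ 0.646 -0.188  0.062]
side [[-0.768, -0.425, 0.48, -0.022], [-0.64, 0.524, -0.562, 0.631], [-0.013, -0.738, -0.674, 0.901], [0.0, 0.0, 0.0, 1.0]] 527.6214670281511 -0.11794468551388745
unit [287.2 226.7] 0.88 [0.498 0.003 0.1  ]
gate [289.8 229. ] 0.64 [0.48  0.016 0.114]
lever [269.6 179.8] 0.83 [0.541 0.007 0.212]
lever_gate [266.6 178.9] 0.59 [ 0.628 -0.079  0.115]
radio [247.9 285.6] 0.91 [0.478 0.155 0.06 ]
module [248.  285.4] 0.67 [0.492 0.141 0.036]
module [314.7 302.9] 0.59 [0.356 0.089 0.036]
driver [339.9 163.1] 0.51 [ 0.599 -0.347  0.015]
fuse_jar [290.4 173.8] 0.79 [ 0.638 -0.18   0.062]
```

```bash
python3 - <<'E'
import cv2,numpy as np
a=cv2.imread('pics/top0.png')[130:310,200:400];b=cv2.imread('pics/side0.png')[110:320,190:400]
cv2.imwrite('pics/v1.png',np.hstack([cv2.resize(a,(400*1,360),interpolation=3),cv2.resize(b,(360,360),interpolation=3)]))
cv2.imwrite('pics/v1.png',cv2.resize(a,(660,594),interpolation=2))
cv2.imwrite('pics/v2.png',cv2.resize(b,(594,594),interpolation=2))
E
```

```text
(no output)
```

View pics/v1.png

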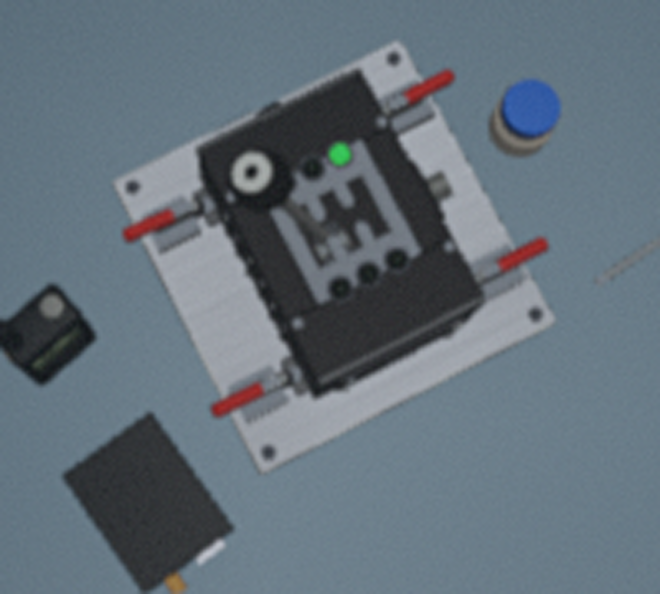

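View pics/v2.png

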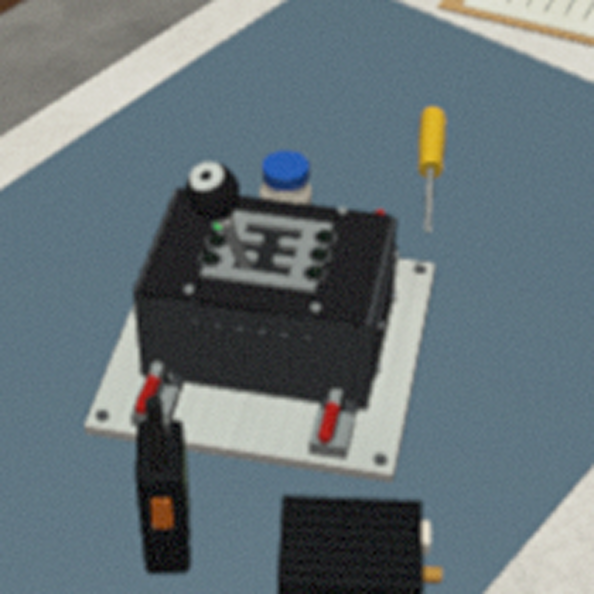

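The top view shows the green lamp at (340,153) in the crop, which is the far-right lamp, so **5th** is called. The far-middle lamp is dark at (313,168), and the near row is at (340,288), (368,272) and (398,259). The knob is at far left, and the unit is yawed about +28°.

```bash
cat > fit.py <<'E'
from h import *
from scipy.optimize import least_squares
f,K,k1,M=snap('top')
g=f.astype(int);m=(g[:,:,1]>g[:,:,0]+60)&(g[:,:,1]>g[:,:,2]+40);m[:130]=0;m[310:]=0
yy,xx=np.nonzero(m);print('green',xx.mean(),yy.mean(),len(xx))
c=lambda x,y:(200+x/3.3-.35,130+y/3.3-.35)
px=[(xx.mean(),yy.mean()),c(313,168),c(340,288),c(368,272),c(398,259)]
L=np.array([(42,-22),(42,0),(-42,22),(-42,0),(-42,-22)])/1e3
P=np.array([atz(p,.1165,K,k1,M)[:2] for p in px])
fn=lambda q:(q[:2]+L@np.array([[np.cos(q[2]),np.sin(q[2])],[-np.sin(q[2]),np.cos(q[2])]])-P).ravel()
r=least_squares(fn,[.53,-.05,.5]);print(r.x,(r.fun*1e3).round(1))
Y=r.x[2];A=np.array([[np.cos(Y),-np.sin(Y),0],[np.sin(Y),np.cos(Y),0],[0,0,1]]);G=np.append(r.x[:2],0)
np.save('unit.npy',np.append(r.x,0))
for sh,se in[(.18,.268),(0,.268),(0,0),(0,-.268),(.21,-.268)]:
    d=np.array([np.tan(sh),np.tan(se),1]);d/=np.linalg.norm(d);k=G+[0,0,.032]+A@(d*.18);print(sh,se,k.round(3),proj(k+A@d*.024,K,k1,M).round(1))
s=env.read_state();t=T(s);print(t.round(3))
print('tool axes in unit frame\n',(A.T@t[:3,:3]).round(3))
f,K,k1,M=snap('side');g=f.astype(int);m=(g[:,:,1]>g[:,:,0]+40)&(g[:,:,1]>g[:,:,2]+25);yy,xx=np.nonzero(m);print('side green',xx.mean(),yy.mean(),len(xx),'pred 5th',proj(G+A@[.042,-.022,.1165],K,k1,M))
E
python3 fit.py
```

```text
green 302.5 176.2941176470588 34
[ 0.55377294 -0.05794095  0.4784361 ] [ 0.2 -0.5  0.3  0.6  0.3 -0.3 -0.8 -0.5  0.1  0.7]
0.18 0.268 [ 0.56  -0.002  0.203] [274.9 181.2]
0 0.268 [ 0.532 -0.016  0.206] [282.5 196. ]
0 0 [ 0.554 -0.058  0.212] [306.2 183.4]
0 -0.268 [ 0.576 -0.1    0.206] [329.2 172.6]
0.21 -0.268 [ 0.607 -0.083  0.202] [319.1 156.4]
[[ 0.265 -0.     0.964  0.172]
 [-0.964 -0.     0.265 -0.627]
 [ 0.    -1.    -0.     0.223]
 [ 0.     0.     0.     1.   ]]
tool axes in unit frame
 [[-0.209 -0.     0.978]
 [-0.978 -0.    -0.209]
 [ 0.    -1.    -0.   ]]
side green 266.2 189.6 5 pred 5th [269.53843359 187.34023698]
```

Request:
servo_tool(
  commands=[
    [0, -0.22, 0, -0.0335, 1],
    [0, -0.22, 0, -0.0335, 1],
    [0, -0.22, 0, 0, 1],
    [-0.11, 0, 0.2, 0, 1],
    [-0.11, 0, 0.2, 0, 1],
    [-0.11, 0, 0.2, 0, 1],
    [-0.11, 0, 0.2, 0, 1],
    [-0.11, 0, 0.2, 0, 1],
    [-0.11, 0, 0.2, 0, 1],
    [-0.11, 0, 0.2, 0, 1],
  ],
  squeeze=5,
)

```text
time_s: 1.93
tcp_pos: [0.3059, -0.4261, 0.3218]
tool_rot: [-1.399, 0.85, -0.851]
wrist_force: [-0.1, -1.2, 0.4]
finger_gap: 0.0284
```

```bash
cat > st.py <<'E'
from h import *
q=np.load('unit.npy');Y=q[2];A=np.array([[np.cos(Y),-np.sin(Y),0],[np.sin(Y),np.cos(Y),0],[0,0,1]]);G=np.array([q[0],q[1],0])
s=env.read_state();t=T(s);B=A.T@t[:3,:3]
print('t',round(s['time_s'],2),'tcp in unit mm',(1e3*A.T@(t[:3,3]-G)).round(1),'toolx',B[:,0].round(3),'F unit',(A.T@s['wrist_force']).round(2),'gap',round(s['finger_gap'],4))
E
python3 st.py
```

```text
t 1.93 tcp in unit mm [-389.5 -212.7  321.8] toolx [-0.    -1.     0.001] F unit [-0.64 -1.01  0.36] gap 0.0284
```

Request:
servo_tool(
  commands=[
    [-0.12, 0, 0.21, 0, 1],
    [-0.12, 0, 0.21, 0, 1],
    [-0.12, 0, 0.21, 0, 1],
    [-0.12, 0, 0.21, 0, 1],
    [-0.12, 0, 0.21, 0, 1],
    [-0.12, 0, 0.21, 0, 1],
    [-0.12, 0, 0.21, 0, 1],
    [-0.12, 0, 0.21, 0, 1],
    [-0.12, 0, 0.21, 0, 1],
    [-0.12, 0, 0.21, 0, 1],
  ],
)

```text
time_s: 2.77
tcp_pos: [0.5027, -0.1213, 0.3219]
tool_rot: [-1.399, 0.849, -0.851]
wrist_force: [0.4, -0.2, -0.1]
finger_gap: 0.0005
```

```bash
python3 st.py
```

```text
t 2.77 tcp in unit mm [-74.5 -32.7 321.9] toolx [-0.    -1.     0.001] F unit [ 0.27 -0.35 -0.09] gap 0.0005
```

Request:
servo_tool(
  commands=[
    [-0.107, 0, 0.207, 0, 1],
    [-0.107, 0, 0.207, 0, 1],
    [-0.107, 0, 0.207, 0, 1],
    [-0.107, 0, 0.207, 0, 1],
    [-0.107, 0, 0.207, 0, 1],
    [0, 0, 0, 0, 1],
    [0, 0.21, 0, 0, 1],
    [0, 0.21, 0, 0, 1],
    [0, 0.21, 0, 0, 1],
    [0, 0.21, 0, 0, 1],
  ],
)

```text
time_s: 3.6
tcp_pos: [0.6028, 0.0196, 0.1944]
tool_rot: [-1.398, 0.849, -0.851]
wrist_force: [0.9, -0.1, 0.3]
finger_gap: 0.0003
```

```bash
python3 st.py; python3 - <<'E'
from h import *
f,K,k1,M=snap('side');f2=snap('wrist')[0]
a=cv2.resize(f[110:320,190:400],(400,400),interpolation=2);b=cv2.resize(f2,(400,300))
c=np.zeros((400,800,3),np.uint8);c[:,:400]=a;c[:300,400:]=b
cv2.imwrite('pics/v3.png',c[:,:,::-1])
E
```

```text
t 3.6 tcp in unit mm [ 79.2  46.2 194.4] toolx [-0.    -1.     0.001] F unit [ 0.72 -0.47  0.35] gap 0.0003
```

View pics/v3.png

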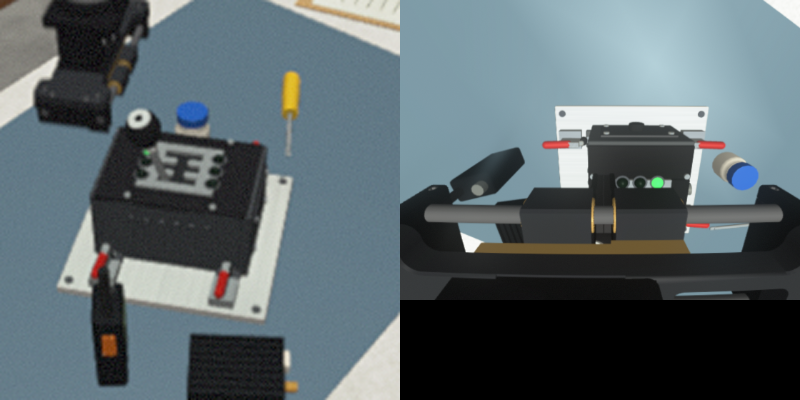

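```bash
python3 - <<'E'
from h import *
f,K,k1,M=snap('side');t=T(env.read_state())
f=f.copy()
for y in(0,-.07): 
    p=proj(t[:3,3]+t[:3,1]*y,K,k1,M);print(p);cv2.circle(f,tuple(int(round(v)) for v in p),2,(255,0,0),-1)
cv2.imwrite('pics/v4.png',cv2.resize(f[60:260,150:350],(600,600),interpolation=2)[:,:,::-1])
E
```

```text
[244.72956876 177.90194335]
[242.59031023 151.18277681]
```

View pics/v4.png

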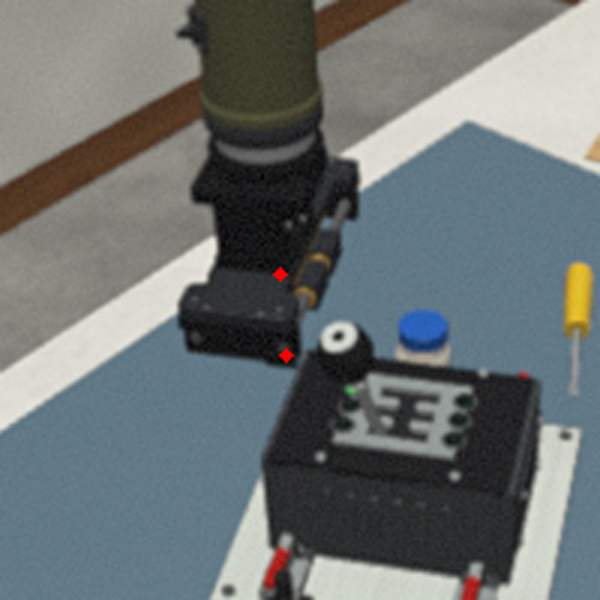

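Request:
servo_tool(
  commands=[
    [0, 0, -0.04, 0, 1],
    [0, 0, -0.04, 0, 1],
    [0, 0, -0.04, 0, 1],
    [0, 0, -0.04, 0, 1],
    [0, 0, -0.04, 0, 1],
    [0, 0, -0.04, 0, 1],
    [0, 0, -0.04, 0, 1],
    [0, 0, -0.03, 0, 1],
    [0, 0, 0, 0, 1],
    [0, 0, 0, 0, 1],
  ],
)

```text
time_s: 4.58
tcp_pos: [0.5612, -0.0021, 0.1954]
tool_rot: [-1.399, 0.851, -0.85]
wrist_force: [0.2, 1.3, 1.5]
finger_gap: 0.0005
```

```bash
python3 st.py; python3 - <<'E'
from h import *
f,K,k1,M=snap('side');f2=snap('top')[0]
a=cv2.resize(f[110:260,190:340],(400,400),interpolation=2);b=cv2.resize(f2[130:280,220:370],(400,400),interpolation=2)
cv2.imwrite('pics/v5.png',np.hstack([a,b])[:,:,::-1])
E
```

```text
t 4.58 tcp in unit mm [ 32.3  46.2 195.4] toolx [-0.001 -1.     0.   ] F unit [0.75 1.1  1.54] gap 0.0005
```

View pics/v5.png

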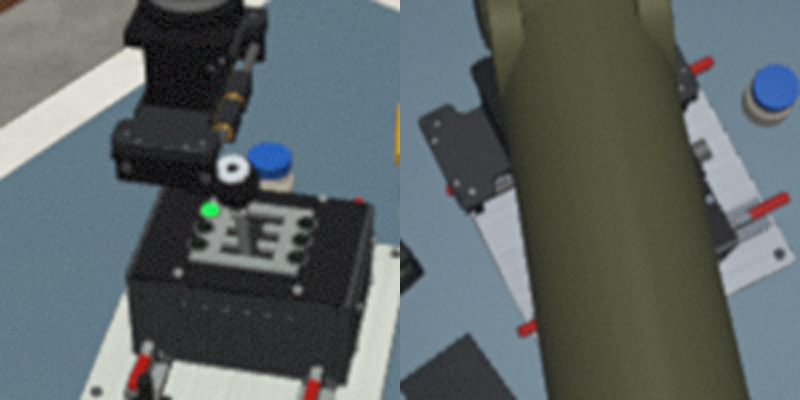

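The lever moved back with the fingers; the disc is now near (277,172) in the side image, and the lamp is confirmed as 5th. I'll solve for the lever angles from the disc.

```bash
cat > lev.py <<'E'
from h import *
from scipy.optimize import least_squares
q=np.load('unit.npy');Y=q[2];A=np.array([[np.cos(Y),-np.sin(Y),0],[np.sin(Y),np.cos(Y),0],[0,0,1]]);G=np.array([q[0],q[1],0])
f,K,k1,M=snap('side')
ms=optics.masks_of('side','lever')[:1]
for m in ms:
    r=cv2.dilate(m['region'].astype(np.uint8),np.ones((3,3)))>0
    yy0=np.nonzero(r)[0].min();g=f.astype(int).min(2);r[yy0+16:]=0
    w=((g>120)&r).astype(np.uint8)
    n,l,stt,cc=cv2.connectedComponentsWithStats(w)
    i=1+np.argmax(stt[1:,4]);x0,y0,ww,hh,_=stt[i]
    uv=np.array([x0+(ww-1)/2,y0+(hh-1)/2]);print('score',m['score'],'disc',uv,ww,hh)
def top(a):
    d=np.array([np.tan(a[0]),np.tan(a[1]),1]);d/=np.linalg.norm(d);return G+[0,0,.032]+A@(d*.204),d
s=least_squares(lambda a:proj(top(a)[0],K,k1,M)-uv,[0,0]);d=top(s.x)[1]
print('shift,select',s.x.round(3),'gate mm',(80*d).round(1)[:2],'knob unit mm',(180*d).round(1)[:2])
E
python3 lev.py;python3 st.py
```

```text
score 0.56 disc [277. 173.] 13 11
shift,select [0.021 0.288] gate mm [ 1.6 22.8] knob unit mm [ 3.7 51.2]
t 4.78 tcp in unit mm [ 32.6  46.3 195.1] toolx [-0. -1. -0.] F unit [1.38 0.96 0.23] gap 0.0008
```

Request:
servo_tool(
  commands=[
    [0, 0, -0.018, 0, 1],
    [0, 0, 0, 0, 1],
    [0, 0, 0, 0, 1],
    [0, 0, 0.15, 0, 1],
    [-0.2, 0, 0, 0, 1],
    [-0.2, 0, 0, 0, 1],
    [0, 0, -0.09, 0, 1],
    [0, 0, -0.13, 0, 1],
    [0, 0, -0.12, 0, 1],
    [0, 0, 0, 0, 1],
  ],
)

```text
time_s: 5.62
tcp_pos: [0.5032, 0.0351, 0.1947]
tool_rot: [-1.403, 0.853, -0.851]
wrist_force: [0.6, -0.7, -0.9]
finger_gap: 0.0006
```

```bash
python3 lev.py;python3 st.py
```

```text
t 5.72 tcp in unit mm [  1.  105.9 195.4] toolx [-0.001 -1.     0.001] F unit [ 0.53 -0.2  -0.48] gap 0.0003Traceback (most recent call last):
  File "lev.py", line 15, in <module>
    s=least_squares(lambda a:proj(top(a)[0],K,k1,M)-uv,[0,0]);d=top(s.x)[1]
    return func(*args, **kwargs)
    vector_fun = VectorFunction(
        fun_wrapped,
    ...<6 lines>...
        workers=workers
    )
    self._update_fun()
    ~~~~~~~~~~~~~~~~^^
    self.f = self.fun_wrapped(xp_copy(self.x))
             ~~~~~~~~~~~~~~~~^^^^^^^^^^^^^^^^^
    return np.atleast_1d(self.fun(x))
                         ~~~~~~~~^^^
    return self.f(x, *self.args, **self.kwargs)
           ~~~~~~^^^^^^^^^^^^^^^^^^^^^^^^^^^^^^
  File "lev.py", line 15, in <lambda>
    s=least_squares(lambda a:proj(top(a)[0],K,k1,M)-uv,[0,0]);d=top(s.x)[1]
                                                    ^^
NameError: name 'uv' is not defined
```

Request:
servo_tool(
  commands=[
    [0.06, 0, 0, 0, 1],
    [0.05, 0, 0, 0, 1],
    [0.03, 0, 0, 0, 1],
    [0.03, 0, 0, 0, 1],
    [0.03, 0, 0, 0, 1],
    [0.03, 0, 0, 0, 1],
    [0.03, 0, 0, 0, 1],
    [0.03, 0, 0, 0, 1],
    [0.03, 0, 0, 0, 1],
    [0, 0, 0, 0, 1],
  ],
)

```text
time_s: 6.55
tcp_pos: [0.529, -0.0063, 0.1956]
tool_rot: [-1.398, 0.85, -0.851]
wrist_force: [-0.9, 1.7, 2.4]
finger_gap: 0.0003
```

```bash
python3 st.py;python3 - <<'E'
from h import *
f,K,k1,M=snap('side')
f2=snap('wrist')[0]
a=cv2.resize(f[110:260,190:340],(400,400),interpolation=2);b=cv2.resize(f2,(400,300))
c=np.zeros((400,800,3),np.uint8);c[:,:400]=a;c[:300,400:]=b
cv2.imwrite('pics/v6.png',c[:,:,::-1])
E
```

```text
t 6.55 tcp in unit mm [  1.8  57.2 195.6] toolx [-0.001 -1.     0.001] F unit [-0.03  1.89  2.44] gap 0.0003
```

View pics/v6.png

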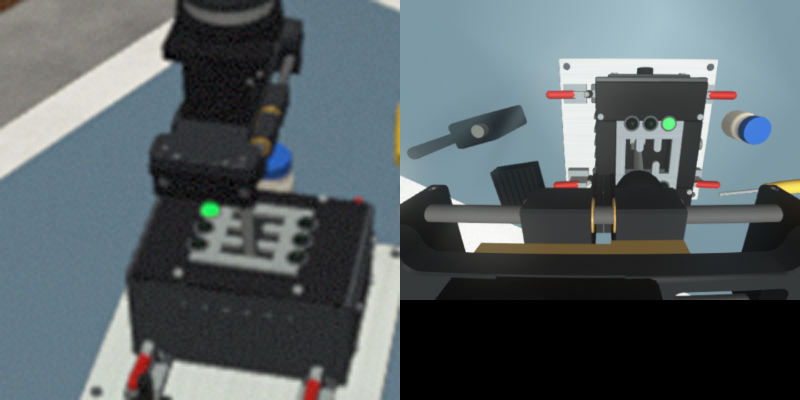

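Request:
servo_tool(
  commands=[
    [0.03, 0, 0, 0, 1],
    [0.03, 0, 0, 0, 1],
    [0.03, 0, 0, 0, 1],
    [0.03, 0, 0, 0, 1],
    [0.03, 0, 0, 0, 1],
    [0.03, 0, 0, 0, 1],
    [0.03, 0, 0, 0, 1],
    [0.03, 0, 0, 0, 1],
    [0.03, 0, 0, 0, 1],
    [0, 0, 0, 0, 1],
  ],
)

```text
time_s: 7.48
tcp_pos: [0.5474, -0.0428, 0.1953]
tool_rot: [-1.398, 0.851, -0.852]
wrist_force: [-1.3, 1.3, 1.4]
finger_gap: 0.0006
```

```bash
python3 st.py
```

```text
t 7.48 tcp in unit mm [  1.4  16.4 195.3] toolx [-0.002 -1.     0.   ] F unit [-0.58  1.82  1.43] gap 0.0006
```

Request:
servo_tool(
  commands=[
    [0.025, 0, 0, 0, 1],
    [0.025, 0, 0, 0, 1],
    [0.025, 0, 0, 0, 1],
    [0.02, 0, 0, 0, 1],
    [0.02, 0, 0, 0, 1],
    [0.02, 0, 0, 0, 1],
    [0.015, 0, 0, 0, 1],
    [0.01, 0, 0, 0, 1],
    [0, 0, 0, 0, 1],
    [0, 0, 0, 0, 1],
  ],
)

```text
time_s: 8.32
tcp_pos: [0.558, -0.0627, 0.1953]
tool_rot: [-1.399, 0.85, -0.85]
wrist_force: [-0.2, 0.9, -2.1]
finger_gap: 0.0005
```

```bash
python3 st.py;python3 - <<'E'
from h import *
f,K,k1,M=snap('side')
f2=snap('wrist')[0]
a=cv2.resize(f[170:230,230:330],(400,240),interpolation=2);b=f2[130:330,200:500];b=cv2.resize(b,(400,266))
c=np.zeros((270,800,3),np.uint8);c[:240,:400]=a;c[:266,400:]=b
cv2.imwrite('pics/v7.png',c[:,:,::-1])
E
```

```text
t 8.32 tcp in unit mm [  1.6  -6.1 195.3] toolx [-0. -1. -0.] F unit [ 0.17  0.87 -2.14] gap 0.0005
```

View pics/v7.png

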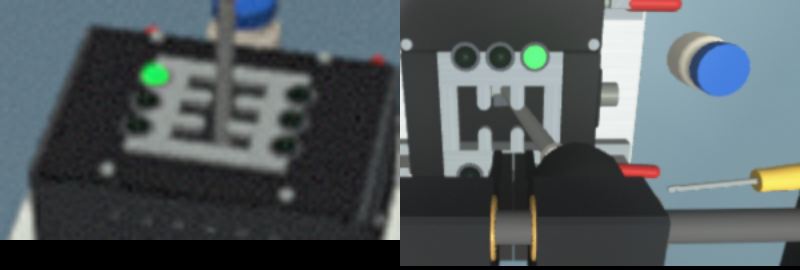

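Request:
servo_tool(
  commands=[
    [0.01, 0, 0, 0, 1],
    [0.01, 0, 0, 0, 1],
    [0.01, 0, 0, 0, 1],
    [0.01, 0, 0, 0, 1],
    [0, 0, 0, 0, 1],
    [0, 0, 0, 0, 1],
    [0, 0, 0, 0, 1],
    [0, 0, 0, 0, 1],
    [0, 0, 0, 0, 1],
    [0, 0, 0, 0, 1],
  ],
)

```text
time_s: 9.25
tcp_pos: [0.5609, -0.068, 0.1956]
tool_rot: [-1.398, 0.85, -0.85]
wrist_force: [-0.9, 1.0, -1.4]
finger_gap: 0.0006
```

```bash
python3 st.py
```

```text
t 9.25 tcp in unit mm [  1.7 -12.2 195.6] toolx [-0. -1.  0.] F unit [-0.34  1.3  -1.45] gap 0.0006
```

Request:
servo_tool(
  commands=[
    [0.012, 0, 0, 0, 1],
    [0, 0, 0, 0, 1],
    [0, 0, 0, 0, 1],
    [-0.14, 0, 0, 0, 1],
    [0, 0, -0.19, 0, 1],
    [0, 0, -0.19, 0, 1],
    [0.13, 0, 0, 0, 1],
    [0.13, 0, 0, 0, 1],
    [0.12, 0, 0, 0, 1],
    [0, 0, 0, 0, 1],
  ],
)

```text
time_s: 10.08
tcp_pos: [0.5289, -0.133, 0.1961]
tool_rot: [-1.398, 0.851, -0.858]
wrist_force: [-0.2, -0.5, 0.6]
finger_gap: 0.0003
```

```bash
python3 st.py;python3 - <<'E'
from h import *
f,K,k1,M=snap('side')
f2=snap('wrist')[0]
a=cv2.resize(f[130:230,200:333],(400,300),interpolation=2);b=f2[100:325,200:500];b=cv2.resize(b,(400,300))
cv2.imwrite('pics/v8.png',np.hstack([a,b])[:,:,::-1])
E
python3 lev.py
```

```text
t 10.08 tcp in unit mm [-56.6 -55.2 196.1] toolx [-0.006 -1.     0.004] F unit [-0.39 -0.32  0.58] gap 0.0003
score 0.62 disc [285. 144.] 7 5
shift,select [ 0.04  -0.186] gate mm [  3.1 -14.8] knob unit mm [  7.  -33.3]
```

View pics/v8.png

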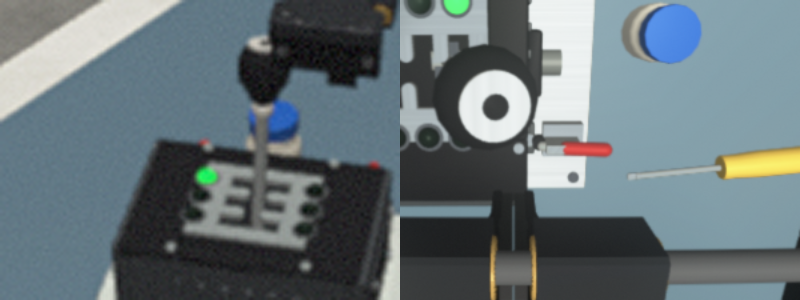

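```bash
cat > levw.py <<'E'
import re
src=open('lev.py').read()
a=src.index("f,K,k1,M=snap");b=src.index("def top")
new='''f,K,k1,M=snap('wrist')
g=f.astype(int).min(2);w=(g>170).astype(np.uint8)
n,l,stt,cc=cv2.connectedComponentsWithStats(w)
c=[i for i in range(1,n) if stt[i,4]>300 and .8<stt[i,2]/stt[i,3]<1.25]
print([(stt[i].tolist()) for i in c])
i=min(c,key=lambda i:np.hypot(*(cc[i]-[280,180])));x0,y0,ww,hh,_=stt[i];uv=np.array([x0+(ww-1)/2,y0+(hh-1)/2])
'''
exec(src[:a]+new+src[b:])
E
python3 levw.py; python3 st.py
```

```text
[[253, 156, 53, 53, 1907], [0, 244, 38, 41, 820]]
shift,select [ 0.012 -0.231] gate mm [  0.9 -18.3] knob unit mm [  2.1 -41.2]
t 10.33 tcp in unit mm [-54.7 -49.  195.8] toolx [ 0.001 -1.     0.   ] F unit [0.64 0.27 0.14] gap 0.0006
```

Request:
servo_tool(
  commands=[
    [-0.14, 0, 0, 0, 1],
    [-0.14, 0, 0, 0, 1],
    [-0.14, 0, 0, 0, 1],
    [0, 0, 0.18, 0, 1],
    [0, 0, 0.18, 0, 1],
    [0, 0, 0, 0, 1],
    [0.07, 0, 0, 0, 1],
    [0.07, 0, 0, 0, 1],
    [0.04, 0, 0, 0, 1],
    [0, 0, 0, 0, 1],
  ],
)

```text
time_s: 11.17
tcp_pos: [0.5589, -0.0736, 0.1952]
tool_rot: [-1.397, 0.854, -0.853]
wrist_force: [0.1, 0.6, -0.1]
finger_gap: 0.0005
```

```bash
python3 st.py
```

```text
t 11.17 tcp in unit mm [ -2.6 -16.3 195.2] toolx [-0.004 -1.    -0.   ] F unit [ 0.39  0.51 -0.13] gap 0.0005
```

Request:
servo_tool(
  commands=[
    [0.01, 0, 0, 0, 1],
    [0.01, 0, 0, 0, 1],
    [0.01, 0, 0, 0, 1],
    [0.01, 0, 0, 0, 1],
    [0, 0, 0, 0, 1],
    [0, 0, 0, 0, 1],
    [0, 0, 0, 0, 1],
    [0, 0, 0, 0, 1],
    [0, 0, 0, 0, 1],
    [0, 0, 0, 0, 1],
  ],
)

```text
time_s: 12.0
tcp_pos: [0.5613, -0.0757, 0.1951]
tool_rot: [-1.399, 0.851, -0.849]
wrist_force: [-4.5, 2.7, -2.8]
finger_gap: 0.0002
```

```bash
python3 st.py
```

```text
t 12.0 tcp in unit mm [ -1.5 -19.2 195.1] toolx [ 0.    -1.    -0.001] F unit [-2.8   4.46 -2.79] gap 0.0002
```

Request:
servo_tool(
  commands=[
    [0.01, 0, 0, 0, 1],
    [0, 0, 0, 0, 1],
    [0, 0, 0, 0, 1],
    [-0.16, 0, 0, 0, 1],
    [0, 0, -0.18, 0, 1],
    [0, 0, -0.18, 0, 1],
    [0.12, 0, 0, 0, 1],
    [0.12, 0, 0, 0, 1],
    [0.12, 0, 0, 0, 1],
    [0, 0, 0, 0, 1],
  ],
)

```text
time_s: 12.83
tcp_pos: [0.5306, -0.1351, 0.1967]
tool_rot: [-1.398, 0.849, -0.86]
wrist_force: [0.3, -1.2, 0.1]
finger_gap: 0.0004
```

```bash
python3 st.py; python3 levw.py
```

```text
t 12.83 tcp in unit mm [-56.1 -57.8 196.7] toolx [-0.006 -1.     0.006] F unit [-0.3  -1.19  0.09] gap 0.0004
[[204, 98, 54, 51, 1078], [248, 152, 52, 53, 1859], [0, 249, 33, 36, 645]]
shift,select [ 0.011 -0.263] gate mm [  0.9 -20.8] knob unit mm [  2.  -46.8]
```

Request:
servo_tool(
  commands=[
    [0, 0, 0.06, 0, 1],
    [0, 0, 0.06, 0, 1],
    [0, 0, 0.03, 0, 1],
    [0, 0, 0.03, 0, 1],
    [0, 0, 0.03, 0, 1],
    [0, 0, 0.03, 0, 1],
    [0, 0, 0.03, 0, 1],
    [0, 0, 0.03, 0, 1],
    [0, 0, 0, 0, 1],
    [0, 0, 0, 0, 1],
  ],
)

```text
time_s: 13.72
tcp_pos: [0.5689, -0.1077, 0.1954]
tool_rot: [-1.398, 0.849, -0.85]
wrist_force: [-1.3, 0.3, 0.5]
finger_gap: 0.0005
```

```bash
python3 st.py; python3 levw.py
```

```text
t 13.72 tcp in unit mm [ -9.5 -51.1 195.4] toolx [ 0.001 -1.    -0.   ] F unit [-1.    0.89  0.53] gap 0.0005
[[177, 157, 92, 76, 2098], [264, 202, 49, 49, 1617]]
shift,select [ 0.13  -0.264] gate mm [ 10.  -20.7] knob unit mm [ 22.5 -46.6]
```

Request:
servo_tool(
  commands=[
    [0, 0, 0.02, 0, 1],
    [0, 0, 0.02, 0, 1],
    [0, 0, 0.02, 0, 1],
    [0, 0, 0.01, 0, 1],
    [0, 0, 0.01, 0, 1],
    [0, 0, 0.01, 0, 1],
    [0, 0, 0, 0, 1],
    [0, 0, 0, 0, 1],
    [0, 0, 0, 0, 1],
    [0, 0, 0, 0, 1],
  ],
)

```text
time_s: 14.6
tcp_pos: [0.5804, -0.1021, 0.1956]
tool_rot: [-1.398, 0.85, -0.85]
wrist_force: [-1.7, 0.6, -1.3]
finger_gap: 0.0003
```

```bash
python3 st.py; python3 levw.py
```

```text
t 14.6 tcp in unit mm [  3.4 -51.5 195.6] toolx [-0. -1.  0.] F unit [-1.23  1.28 -1.31] gap 0.0003
[[177, 172, 92, 90, 2877], [262, 198, 48, 50, 1604]]
shift,select [ 0.201 -0.263] gate mm [ 15.4 -20.4] knob unit mm [ 34.7 -45.9]
```

Request:
servo_tool(
  commands=[
    [0, 0, 0.01, 0, 1],
    [0, 0, 0, 0, 1],
    [0, 0, 0.01, 0, 1],
    [0, 0, 0, 0, 1],
    [0, 0, 0, 0, 1],
    [0, 0, 0, 0, 1],
    [0, 0, 0, 0, 1],
    [0, 0, 0, 0, 1],
    [0, 0, 0, 0, 1],
    [0, 0, 0, 0, 1],
  ],
)

```text
time_s: 15.48
tcp_pos: [0.5827, -0.101, 0.1954]
tool_rot: [-1.399, 0.851, -0.85]
wrist_force: [-5.2, -2.0, -1.2]
finger_gap: 0.0008
```

```bash
python3 st.py; python3 levw.py
```

```text
t 15.48 tcp in unit mm [  5.8 -51.5 195.4] toolx [-0. -1.  0.] F unit [-5.5   0.61 -1.19] gap 0.0008
[[177, 175, 91, 73, 1773], [262, 198, 48, 50, 1600]]
shift,select [ 0.213 -0.264] gate mm [ 16.4 -20.4] knob unit mm [ 36.8 -45.9]
```

Request:
servo_tool(
  commands=[
    [0, 0, 0.01, 0, 1],
    [0, 0, 0, 0, 1],
    [0, 0, 0, 0, 1],
    [0, 0, 0, 0, 1],
    [0, 0, 0, 0, 1],
    [0, 0, 0, 0, 1],
    [0, 0, 0, 0, 1],
    [0, 0, 0, 0, 1],
    [0, 0, 0, 0, 1],
    [0, 0, 0, 0, 1],
  ],
)

```text
time_s: 16.37
tcp_pos: [0.5832, -0.1008, 0.1953]
tool_rot: [-1.4, 0.852, -0.849]
wrist_force: [-7.3, -1.9, -0.2]
finger_gap: 0.0006
```

```bash
python3 st.py
```

```text
t 16.37 tcp in unit mm [  6.4 -51.6 195.3] toolx [-0.001 -1.    -0.   ] F unit [-7.36  1.71 -0.19] gap 0.0006
```

Request:
servo_tool(
  commands=[
    [0, 0, -0.05, 0, 1],
    [0, 0, -0.15, 0, 1],
    [0, 0, -0.2, 0, 1],
    [0, -0.1, -0.2, 0, 1],
    [0, -0.2, -0.2, 0, 1],
    [0, -0.2, -0.2, 0, 1],
    [0, -0.2, -0.2, 0, 1],
    [0, 0, -0.2, 0, 1],
    [0, 0, -0.2, 0, 1],
    [0, 0, 0, 0, 1],
  ],
)

```text
time_s: 17.2
tcp_pos: [0.37, -0.2137, 0.3009]
tool_rot: [-1.399, 0.851, -0.861]
wrist_force: [0.1, -0.6, -0.8]
finger_gap: 0.0007
```

Request:
servo_tool(
  commands=[
    [0.15, 0, -0.1, 0, 1],
    [0.2, 0, 0, 0, 1],
    [0.2, 0, 0, 0, 1],
    [0.2, 0, 0, 0, 1],
    [0.2, 0, 0, 0, 1],
    [0, 0, 0, 0, 1],
    [0, 0, 0, 0, 1],
    [0, 0, 0, 0, 1],
    [0, 0, 0, 0, 1],
    [0, 0, 0, 0, 1],
  ],
)

```text
time_s: 18.03
tcp_pos: [0.4254, -0.3421, 0.2998]
tool_rot: [-1.399, 0.848, -0.851]
wrist_force: [-0.1, -0.9, 0.5]
finger_gap: 0.0007
```

```bash
python3 st.py; python3 lev.py; python3 - <<'E'
from h import *
f,K,k1,M=snap('side')
f2,K2,k2,M2=snap('top')
for t,z in dict(radio=.06,module=.036,driver=.015,fuse_jar=.062).items():
    for b in optics.boxes_of('top',t)[:1]: print(t,np.round(b['xy'],1),atz(b['xy'],z,K2,k2,M2).round(3))
a=cv2.resize(f[130:280,200:350],(400,400),interpolation=2);b=cv2.resize(f2[110:310,200:400],(400,400),interpolation=2)
cv2.imwrite('pics/v9.png',np.hstack([a,b])[:,:,::-1])
E
```

```text
t 18.03 tcp in unit mm [-244.8 -193.2  299.8] toolx [ 0.001 -1.     0.002] F unit [-0.49 -0.79  0.51] gap 0.0007
score 0.69 disc [270.5 143. ] 12 5
shift,select [ 0.209 -0.212] gate mm [ 16.3 -16.5] knob unit mm [ 36.6 -37.1]
radio [215.9 230.8] [0.482 0.145 0.06 ]
module [239.1 282.2] [0.363 0.09  0.036]
fuse_jar [355.9 163.4] [ 0.649 -0.191  0.062]
```

View pics/v9.png

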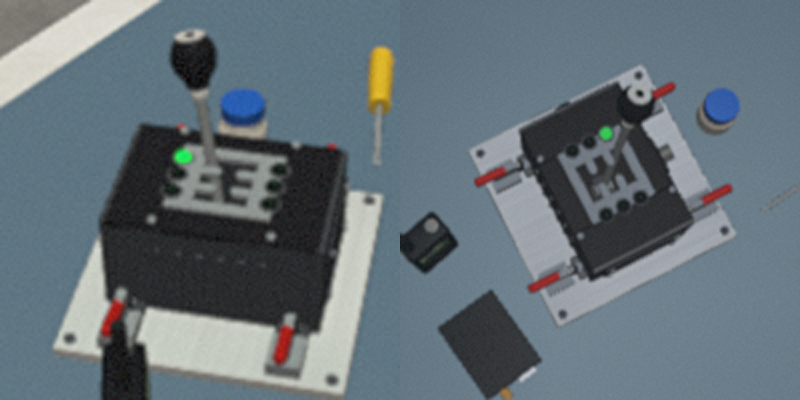

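The top-view disc is at (319,157), against (319.1,156.4) predicted for fully home in 5th. The arm is clear and the things around the unit look unmoved, so I'm handing in.

```bash
python3 -c "
from h import *
print(env.close_job())"
```

```text
the job is handed in; nothing more can be done
None
```

I pushed the lever with the shut fingertips out of 1st, across neutral and home into 5th (far right, the green lamp). I handed the job in at about 18 s.

- **Contact force:** the highest wrist force I read was about 7.5 N, at the slot's end stop. I only read it at the end of each move, not during it.
- **Lever position:** in the last top picture the knob's disc is at (319, 157) px, against (319.1, 156.4) predicted for fully home in 5th. The wrist camera, while the fingers were still at the knob, gave shift 0.213 and select -0.264.
- **Disagreement:** the final side-camera fit gave select -0.212. Its disc detection was only 5 px tall, so I did not trust it. Its shift (0.209) agrees with the others.
- **First crossing fell short:** it stopped about 8 mm short at the knob, so I pushed sideways again before going into the slot.
- **Things around the unit:** radio, module and jar measured within about 9 mm of where they started, which I take to be detector noise. The driver was not detected in the last top picture, but it lies undisturbed in the side view.
- **Arm:** it finished well clear, with wrist force near zero.

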